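# Stow the bar-shaped clamp knob under the toolbox tray

### The job

Swing the cantilever tray of the grey toolbox all the way over to its open rest, set the bar-shaped clamp knob down in the compartment underneath, then bring the tray back until it is fully closed over it. Guide the tray by its handle both ways and do not let it drop; set the knob down rather than dropping it, and leave the round and the three-lobed knobs where they stand.

Things in the scene. Friction and masses are not known exactly. Their poses are not given: they have to be found in the camera images.
- toolbox: Grey toolbox fixed to the bench: 180 (x) x 260 (y) x 75 mm high, walls and floor 4 mm, one open compartment 172 x 252 mm inside. Origin: centre of its underside; z up, x roughly away from the robot. Tray arms stick out 9 mm beyond its short (y) faces. Closed, the tray covers the compartment; open, it hangs level wholly beyond the +x side.
- tray_handle (a point): Centre of the tray's black bar handle: 100 mm (y) x 12 mm (x) x 16 mm high, a steel post at each end; closed, 140 mm above the bench and 10 mm to the -x side of the box centre. The grey tray, 180 x 260 mm, has its rim 26 mm below this point; inside it, 70 mm or more are free beside the bar. It stays level and parallel to the box; every point of it travels an arc of radius 120 mm in the box's x-z plane.
- tray_arms (a joint): Swing q of the tray's arms, rad: 0 closed (arms lean 50 deg to the box's -x), 1.745 open (50 deg to +x). From closed the handle moves 120 mm x (sin(q-50deg)+sin 50deg) along box +x and 120 mm x (cos(q-50deg)-cos 50deg) up: 184 mm along and level again when open. Hinges nearly free, tray about 0.35 kg: it falls to the side of half-way (0.87) it is on and rests at either end by its weight.
- bar_knob_center (a point): Clamp knob to stow, bar-shaped: block head 76 mm long (x) by 26 mm wide (y), black plastic head with a steel threaded stud 10 mm thick standing up from its middle; stands on its head, 50 mm high in all. The point is on its upright axis, 25 mm above its underside (the head itself is 28 mm high); z is up. About 100 g.
- round_knob_center (a point): Bystander: round clamp knob, plain disc head 54 mm across, black plastic head with a steel threaded stud 10 mm thick standing up from its middle; stands on its head, 50 mm high in all. The point is on its upright axis, 25 mm above its underside (the head itself is 28 mm high); z is up.
- lobed_knob_center (a point): Bystander: three-lobed clamp knob, head about 60 mm across, black plastic head with a steel threaded stud 10 mm thick standing up from its middle; stands on its head, 50 mm high in all. The point is on its upright axis, 25 mm above its underside (the head itself is 28 mm high); z is up.
There are look-alikes about, which are no part of the job. Leave any red look-alike of the part that bears bar_knob_center alone.

How it is judged (in metres and radians):
On the way, in this order (a step that is already met when the one before it is completed fails the run):
1. the tray is swung over to its open rest (value of joint tray_arms above 1.6 rad), for 0.2 s.
2. the bar-shaped knob lies released on the compartment's floor, the tray still open (x of bar_knob_center in the frame of toolbox between -0.085 and 0.085 m and y of bar_knob_center in the frame of toolbox between -0.125 and 0.125 m and z of bar_knob_center in the frame of toolbox below 0.05 m and value of joint tray_arms above 1.6 rad and contact force between the fingers and bar_knob below 0.1 N and linear speed of bar_knob below 0.05 m/s), for 0.2 s.
At the end, for the whole second after the job is handed in: The tray is closed (arms within 0.1 rad of the closed stop) and at rest, and the bar-shaped knob lies at rest in the compartment under it: its point within 85 mm (x) and 125 mm (y) of the box centre and less than 50 mm above the box's underside, whichever way up or round (x of bar_knob_center in the frame of toolbox between -0.085 and 0.085 m and y of bar_knob_center in the frame of toolbox between -0.125 and 0.125 m and z of bar_knob_center in the frame of toolbox below 0.05 m and value of joint tray_arms below 0.1 rad and linear speed of bar_knob below 0.02 m/s and velocity of joint tray_arms between -0.1 and 0.1 rad/s); the robot touches nothing.
It fails at once if the tray was let drop or flung (arms faster than 4 rad/s) (velocity of joint tray_arms above 4 rad/s or velocity of joint tray_arms below -4 rad/s).
It fails at once if the knob was dropped into the compartment (faster than 0.8 m/s inside the box) (x of bar_knob_center in the frame of toolbox between -0.085 and 0.085 m and y of bar_knob_center in the frame of toolbox between -0.125 and 0.125 m and z of bar_knob_center in the frame of toolbox below 0.075 m and linear speed of bar_knob above 0.8 m/s).
It fails at once if the round knob was moved (over 30 mm) (distance of round_knob_center from where it was at the start of the episode above 0.03 m).
It fails at once if the three-lobed knob was moved (over 30 mm) (distance of lobed_knob_center from where it was at the start of the episode above 0.03 m).
It also fails if it takes over 67 s, if anything falls off the work surface, if the arm or the gripper's body presses on something with over 40 N, if the wrist force passes 120 N, or if a joint passes its speed limit or range.

### The arm

A 6-joint arm with a two-finger parallel gripper is mounted at the origin on the work surface. World frame = base frame: x ahead of the robot, y to its left, z up, the work surface at z = 0. Lengths are in mm, angles in rad, forces in N, time in s.
With the tool pointing down it reaches from about 300 to 850 mm from the base axis. Payload 4.2 kg.
Tool frame: the origin (TCP) lies at the very end of the fingers, on their centre line; the grasp point (between the pads) lies 19 mm behind it (robot.grip_depth is the distance from the TCP to the grasp point, in mm); z points along the fingers, y is the line along which they close (so a half turn about z gives the same grasp; the last joint's range is limited). The gripper opens to 91 mm and grips with 3 to 60 N. Pads are 32 mm wide; open, the fingers measure 118 mm over their backs; the gripper's body (76 mm by 178 mm) begins 60 mm behind the grasp point.
Start: joints at [-1.35, 0.32, 1.565, -0, 1.257, -0.02], TCP at [137.128, -558.426, 213.976] pointing down, gripper open.
Joint ranges: [-3.11, 3.11], [-0.84, 2.01], [0.21, 2.61], [-1.34, 4.49], [0.05, 2.63], [-2.56, 2.56]. Speed limits (rad/s): [2.57, 2.57, 3.14, 3.14, 3.14, 3.14].

### API

Orientations are given as a unit quaternion [x, y, z, w].
In Python, from bench import robot gives the robot as it stands.
- The arm moves only by the tool move_arm, never from a script. Its argument "rows" is a list of rows, each a list of 7 numbers: the shift along the tool's x, y, z each as a share of 0.1 m, from -1 to 1, then the turn, a rotation vector about the tool's x, y, z each as a share of 360 degrees, from -1 to 1, then the finger opening in mm, from 0 to 91.2. In form: [[tx, ty, tz, wx, wy, wz, grip], ...]. A call has 1 to 12 rows; each row is the pose to reach, as a shift and turn from the pose commanded when the call began, along the tool's axes at that moment, turning the shorter way round; what a row does not reach only later rows make up. A row lasts 1/8 s, in which the tool goes at most 62.5 mm and 10.7 degrees, less where a joint would pass 70% of its speed; a pose out of reach is approached as far as the arm can. A call with a number of a shift or a turn outside -1 to 1 is refused whole. A call with a gripper value outside its range is refused whole. The fingers move at their own pace and stop on an object; the grip force is fixed at half the most. Time passes only in rows, so rows that repeat a pose let the fingers close. It gives the time, the measured TCP pose, the force, the opening and the grip force at its end, in the units of the state.
- robot.state(): the state, without advancing time (a new reading comes with each control period).
- robot.camera(name): name is "side" or "top" or "wrist"; returns a dict with "frame" (480x640x3 uint8, red, green, blue), "fx", "fy", "cx", "cy" (pixels), "extrinsics" (4x4, takes a point from camera to world coordinates); the wrist camera has in their place "hand_eye" (4x4, takes a point from camera to tool coordinates, whose origin is the TCP and whose axes are the flange's). Camera axes: x right, y up, looking along -z (the intrinsics and any distortion apply to the point x, -y, -z); pixel columns grow to the right and rows downward; lengths in mm; the calibration is good to about 2 mm. A picture is of the moment at which its call begins: read the wrist's pose just before it. There is no depth.
- robot.job_done(): hands the job in; it is judged then, once.
The state is a dict: "t": time; "joints": joint angles; "joint_velocities": joint speeds; "effort": joint torques, N m; "ee_pos": TCP position; "tool_rot": TCP orientation; "force": force on the tool from outside, world axes, zero at the start; "ft_torque": the same for the moment, N m; "width": finger opening in mm; "finger_force": force on a finger pad.
Only numpy, scipy, OpenCV 4.12 (cv2) and the standard library are available. Lean on these libraries where they do the work, as an engineer would, in place of code of your own. Each camera call takes 0.05 s, during which the arm holds its last target. There are 200 camera calls.

## Working session

There is one attempt and no reset: what is moved stays moved. The work goes in short steps, Python scripts to look and compute and a tool call to move; the robot and the scene stay as the last step left them, time stands still between calls to the robot, and variables do not carry over. Pictures are saved under pics/ and viewed, at most 10 in all, crops included, and the job is handed in when it is done.

Besides the shell and the picture viewer there is one more tool, called after "Request:" by a JSON object that holds its "fn" and its "kwargs", one argument or row to a line. move_arm: Moves the arm, as the interface text tells. Its arguments: {"type":"object","properties":{"rows":{"type":"array","items":{"type":"array","items":{"type":"number"}}}},"required":["rows"]}

```bash
mkdir -p pics; cat > h.py <<'E'
import numpy as np, cv2
from bench import robot
from scipy.spatial.transform import Rotation as R
def snap(name,fn):
    s=robot.state(); c=robot.camera(name); cv2.imwrite(fn,c['frame'][:,:,::-1])
    if 'extrinsics' in c: E=np.array(c['extrinsics'])
    else:
        T=np.eye(4);T[:3,:3]=R.from_quat(s['tool_rot']).as_matrix();T[:3,3]=s['ee_pos'];E=T@np.array(c['hand_eye'])
    np.savez(fn[:-4],K=[c['fx'],c['fy'],c['cx'],c['cy']],E=E); return c
def px(fn,u,v,z):
    d=np.load(fn[:-4]+'.npz');fx,fy,cx,cy=d['K'];E=d['E']
    r=E[:3,:3]@np.array([(u-cx)/fx,-(v-cy)/fy,-1]);o=E[:3,3]
    return (o+r*(z-o[2])/r[2]).round(1)
def proj(fn,p):
    d=np.load(fn[:-4]+'.npz');fx,fy,cx,cy=d['K'];q=np.linalg.inv(d['E'])@np.append(p,1)
    return round(cx-fx*q[0]/q[2],1),round(cy+fy*q[1]/q[2],1)
E
python3 - <<'E'
from h import *
for n in('top','side'):
    c=snap(n,f'pics/{n}0.png'); print({k:(np.round(v,3).tolist() if k!='frame' else 0) for k,v in c.items()})
s=robot.state();print(s['tool_rot'],s['t'],s['width'])
E
```

```text
{'frame': 0, 'fx': 537.752, 'fy': 537.752, 'cx': 318.508, 'cy': 236.578, 'extrinsics': [[0.02, 0.995, -0.096, 321.789], [-1.0, 0.019, -0.012, 52.268], [-0.01, 0.096, 0.995, 1370.442], [0.0, 0.0, 0.0, 1.0]]}
{'frame': 0, 'fx': 525.317, 'fy': 525.317, 'cx': 326.088, 'cy': 233.947, 'extrinsics': [[-0.877, 0.245, -0.414, 43.39], [-0.48, -0.477, 0.736, 786.042], [-0.017, 0.844, 0.536, 642.541], [0.0, 0.0, 0.0, 1.0]]}
[ 9.92758446e-01  1.20125059e-01 -9.21849686e-05 -7.93910491e-04] 0.1 90.98689418455464
```

View pics/top0.png

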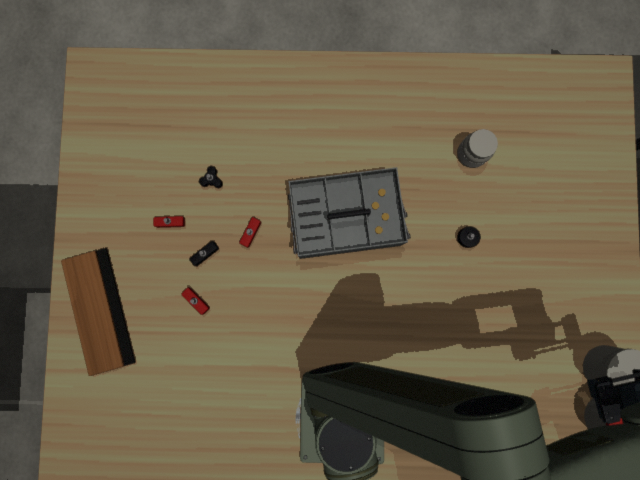

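View pics/side0.png

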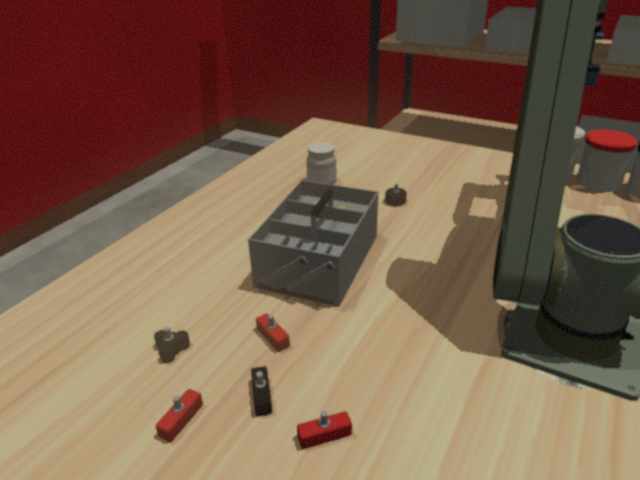

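Top image: the bar-shaped candidates are black (204,253) and red (169,221), (250,232) and (195,300). The bystanders are the lobed knob (210,177) and the round knob (468,237). I choose the black one at (204,253). The box handle is at about (348,214). I'll check both in one close crop.

```bash
python3 - <<'E'
from h import *
f=cv2.imread('pics/top0.png')
a=cv2.resize(f[155:275,280:415],None,fx=4,fy=4,interpolation=cv2.INTER_CUBIC)
b=cv2.resize(f[233:273,184:224],None,fx=6,fy=6,interpolation=cv2.INTER_CUBIC)
o=np.zeros((480,540+240,3),np.uint8);o[:,:540]=a;o[:240,540:]=b
cv2.imwrite('pics/crop0.png',o)
E
```

```text
(no output)
```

View pics/crop0.png

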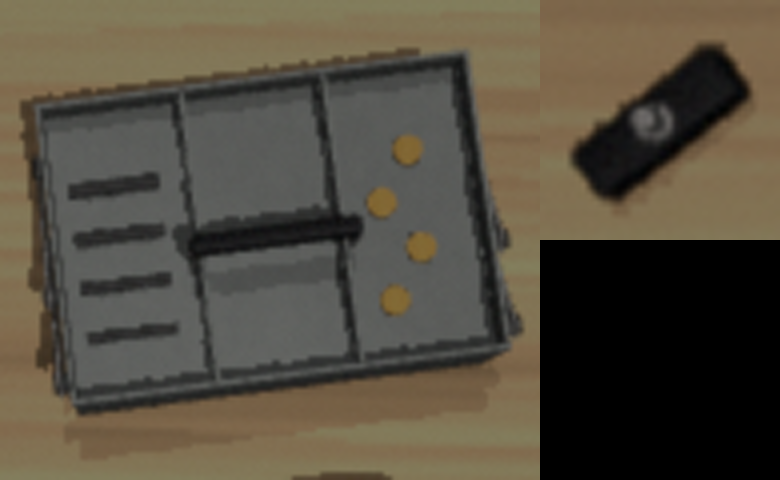

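The crop shows the black bar knob at (203.6,253.3), with its long axis running up and to the right. The handle bar runs from (327.5,215.7) to (370.5,212).

```bash
python3 - <<'E'
from h import *
g='pics/top0.png'
P=lambda u,v,z,k=4,ou=280,ov=155: px(g,ou+(u-.0)/k,ov+v/k,z)
h1,h2=P(190,243,148),P(362,228,148);print('handle',h1,h2,(h1+h2)/2)
c=[P(*q,114) for q in((38,106),(467,53),(508,347),(75,402))];print(np.array(c).round(),np.mean(c,0))
e=c[1]-c[0]+c[2]-c[3];print('yaw of -y axis',np.degrees(np.arctan2(e[0],-e[1])))
e2=c[0]-c[3]+c[1]-c[2];print('x axis',np.degrees(np.arctan2(e2[1],e2[0])))
e=h2-h1;print(np.degrees(np.arctan2(e[0],-e[1])))
k=[P(u-540,v,28,6,184,233) for u,v in((708,43),(750,92),(612,200),(572,155))];print(np.array(k),np.mean(k,0))
e=k[0]-k[3]+k[1]-k[2];print('knob long axis',np.degrees(np.arctan2(e[1],e[0])))
print(P(655-540,122,45,6,184,233))
for n,u,v in(('round',468,237),('lobe',210,177),('red',250,232),('redA',169,221),('redB',195,300),('bottle',480,145)):print(n,px(g,u,v,30))
s=robot.state();print(R.from_quat(s['tool_rot']).as_matrix().round(3),np.round(s['ee_pos'],1))
print(robot.camera('wrist')['hand_eye'])
E
```

```text
handle [487.6  47.7 148. ] [498.1 -50.6 148. ] [492.85  -1.45 148.  ]
[[ 572.  139.  114.]
 [ 609. -115.  114.]
 [ 434. -140.  114.]
 [ 397.  113.  114.]] [ 5.03175e+02 -4.75000e-01  1.14000e+02]
yaw of -y axis 8.278914002140144
x axis 8.308836008991342
6.096980559077785
[[436.6 336.2  28. ]
 [416.4 317.8  28. ]
 [370.2 373.7  28. ]
 [388.6 391.2  28. ]] [402.95  354.725  28.   ]
knob long axis -49.65496505294094
[402.  353.2  45. ]
round [ 456.6 -304.4   30. ]
lobe [597.1 347.1  30. ]
red [458.8 241.   30. ]
redA [482.8 446.1  30. ]
redB [286.6 372.2  30. ]
bottle [ 691.8 -336.3   30. ]
[[ 0.971  0.239 -0.   ]
 [ 0.239 -0.971  0.002]
 [ 0.    -0.002 -1.   ]] [ 137.  -558.   213.2]
[[ 4.74292007e-04  9.67861644e-01  2.51482827e-01  7.13321274e+01]
 [ 9.99999863e-01 -4.03888048e-04 -3.31570124e-04  1.50209878e+00]
 [-2.19343097e-04  2.51482950e-01 -9.67861704e-01 -1.70538064e+02]
 [ 0.00000000e+00  0.00000000e+00  0.00000000e+00  1.00000000e+00]]
```

Request:
{"fn": "move_arm", "kwargs": {
  "rows": [
    [0.5,-0.5,0,0,0,0,60],
    [1,-1,0,0,0,0,60],
    [1,-1,0,0,0,0,60]
  ]
}}

```text
t: 0.52
ee_pos: [211.3, -434.6, 213.9]
tool_rot: [0.993, 0.121, 0.0, -0.001]
force: [0.6, 0.1, 0.0]
width: 63.7
finger_force: 0.0
```

Request:
{"fn": "move_arm", "kwargs": {
  "rows": [
    [0.5,-0.5,0,0,0,0,60],
    [1,-1,0,0,0,0,60],
    [1,-1,0,0,0,0,60]
  ]
}}

```text
t: 0.9
ee_pos: [284.5, -314.7, 214.0]
tool_rot: [0.993, 0.122, 0.0, 0.0]
force: [0.1, 0.6, 0.7]
width: 59.8
finger_force: 0.0
```

Request:
{"fn": "move_arm", "kwargs": {
  "rows": [
    [0.5,-0.5,0,0,0,0,60],
    [1,-1,0,0,0,0,60],
    [1,-1,0,0,0,0,60]
  ]
}}

```text
t: 1.27
ee_pos: [358.4, -194.3, 214.0]
tool_rot: [0.993, 0.122, 0.0, 0.0]
force: [-0.3, -0.1, -0.4]
width: 60.1
finger_force: 0.0
```

Request:
{"fn": "move_arm", "kwargs": {
  "rows": [
    [0.4,-0.4,0,0,0,-0.03,60],
    [0.7,-0.8,0,0,0,-0.06,60],
    [1,-1,0,0,0,-0.09,60],
    [1,-1,0,0,0,-0.12,60],
    [1,-1,0,0,0,-0.15,60],
    [1,-1,0,0,0,-0.18,60],
    [1,-1,0,0,0,-0.21,60],
    [1,-1,0,0,0,-0.235,60],
    [1,-1,0,0,0,-0.235,60],
    [1,-1,0,0,0,-0.235,60]
  ]
}}

```text
t: 2.52
ee_pos: [430.5, -75.2, 213.9]
tool_rot: [0.655, 0.756, -0.0, 0.0]
force: [0.5, -0.1, 0.1]
width: 59.6
finger_force: 0.0
```

Request:
{"fn": "move_arm", "kwargs": {
  "rows": [
    [0.32,0.36,0,0,0,0,60],
    [0.63,0.72,0,0,0,0,60],
    [0.63,0.72,0,0,0,0,60]
  ]
}}

```text
t: 2.9
ee_pos: [494.0, -0.2, 213.6]
tool_rot: [0.653, 0.757, 0.0, 0.0]
force: [-0.5, -0.7, 0.1]
width: 60.4
finger_force: 0.0
```

```bash
python3 - <<'E'
from h import *
snap('wrist','pics/w1.png')
s=robot.state();print(s['ee_pos'],R.from_quat(s['tool_rot']).as_matrix().round(3))
print(proj('pics/w1.png',[493.3,-1.9,148]))
E
```

```text
[492.69275993  -1.28131799 213.51407377] [[-0.147  0.989 -0.001]
 [ 0.989  0.147 -0.001]
 [-0.    -0.001 -1.   ]]
(np.float64(308.1), np.float64(257.4))
```

View pics/w1.png

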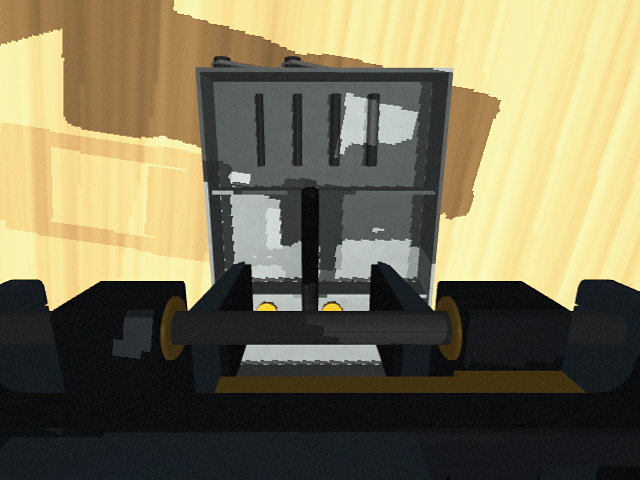

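The wrist view shows the bar upright at column 310, midway between the fingers and aligned with them. I'll descend and grip.

Request:
{"fn": "move_arm", "kwargs": {
  "rows": [
    [0,0,0.4,0,0,0,60],
    [0,0,0.7,0,0,0,60],
    [0,0,0.9,0,0,0,60],
    [0,0,0.91,0,0,0,60],
    [0,0,0.91,0,0,0,12],
    [0,0,0.91,0,0,0,5],
    [0,0,0.91,0,0,0,5],
    [0,0,0.91,0,0,0,5],
    [0,0,0.91,0,0,0,5],
    [0,0,0.91,0,0,0,5]
  ]
}}

```text
t: 4.2
ee_pos: [493.5, -1.6, 123.1]
tool_rot: [0.653, 0.757, 0.001, 0.001]
force: [3.8, 0.6, -2.8]
width: 11.8
finger_force: 30.0
```

```bash
python3 - <<'E'
import numpy as np
a=np.radians(50)
for q in np.arange(0,1.8,.1): print(round(q,2),round(1.2*(np.sin(q-a)+np.sin(a)),3),round(1.2*(np.cos(q-a)-np.cos(a)),3))
E
```

```text
0.0 0.0 0.0
0.1 0.082 0.088
0.2 0.172 0.167
0.3 0.269 0.237
0.4 0.373 0.297
0.5 0.482 0.346
0.6 0.596 0.384
0.7 0.713 0.411
0.8 0.832 0.425
0.9 0.952 0.428
1.0 1.072 0.419
1.1 1.19 0.398
1.2 1.305 0.365
1.3 1.417 0.321
1.4 1.523 0.266
1.5 1.624 0.2
1.6 1.717 0.125
1.7 1.803 0.041
```

Request:
{"fn": "move_arm", "kwargs": {
  "rows": [
    [0,0.08,-0.09,0,0,0,5],
    [0,0.17,-0.17,0,0,0,5],
    [0,0.27,-0.24,0,0,0,5],
    [0,0.37,-0.3,0,0,0,5],
    [0,0.48,-0.35,0,0,0,5],
    [0,0.6,-0.38,0,0,0,5],
    [0,0.71,-0.41,0,0,0,5],
    [0,0.83,-0.425,0,0,0,5],
    [0,0.95,-0.43,0,0,0,5]
  ]
}}

```text
t: 5.32
ee_pos: [586.6, 12.3, 166.1]
tool_rot: [0.653, 0.757, -0.0, -0.0]
force: [0.1, 0.6, -8.2]
width: 11.8
finger_force: 30.0
```

Request:
{"fn": "move_arm", "kwargs": {
  "rows": [
    [0,0.12,0.01,0,0,0,5],
    [0,0.24,0.03,0,0,0,5],
    [0,0.355,0.06,0,0,0,5],
    [0,0.465,0.11,0,0,0,5],
    [0,0.57,0.16,0,0,0,5],
    [0,0.67,0.23,0,0,0,5],
    [0,0.765,0.3,0,0,0,5],
    [0,0.85,0.385,0,0,0,5],
    [0,0.89,0.43,0,0,0,5],
    [0,0.89,0.43,0,0,0,5]
  ]
}}

```text
t: 6.58
ee_pos: [675.3, 25.3, 123.3]
tool_rot: [0.653, 0.757, 0.001, 0.001]
force: [4.2, 2.6, 0.1]
width: 11.8
finger_force: 30.0
```

Open gently, lift, and compute the knob approach.

Request:
{"fn": "move_arm", "kwargs": {
  "rows": [
    [0,0,0,0,0,0,50],
    [0,0,0,0,0,0,50],
    [0,0,0,0,0,0,50],
    [0,0,-0.4,0,0,0,50],
    [0,0,-0.8,0,0,0,50],
    [0,0,-0.9,0,0,0,50],
    [0,0,-0.9,0,0,0,50]
  ]
}}

```text
t: 7.45
ee_pos: [674.1, 25.0, 213.0]
tool_rot: [0.653, 0.757, 0.0, 0.0]
force: [0.0, 0.0, -0.3]
width: 49.9
finger_force: 0.0
```

```bash
python3 - <<'E'
from h import *
snap('top','pics/top1.png')
s=robot.state();M=R.from_quat(s['tool_rot']).as_matrix();p=np.array(s['ee_pos'])
print(p,s['t'],(M.T@(np.array([402.5,354,p[2]])-p)).round(1), np.degrees(np.arctan2(M[1,0],M[0,0])))
f=cv2.imread('pics/top1.png');cv2.imwrite('pics/top1c.png',cv2.resize(f[100:320,140:420],None,fx=2.5,fy=2.5))
E
```

```text
[673.51491429  25.03573444 211.72887253] 7.5 [ 365.  -220.1    0.5] 98.3948041743387
```

View pics/top1c.png

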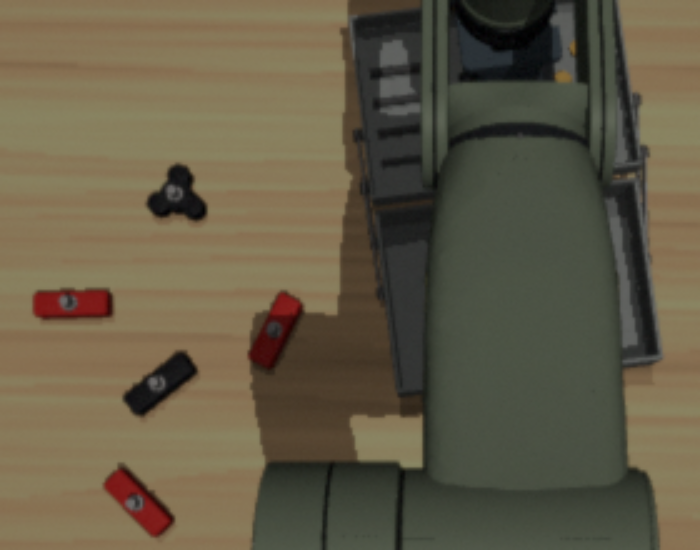

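The tray lies open beyond the box, and the black bar knob is still at about (204,253). I'll move to it.

Request:
{"fn": "move_arm", "kwargs": {
  "rows": [
    [0.45,-0.28,0,0,0,0,60],
    [0.91,-0.55,0,0,0,0,60],
    [0.91,-0.55,0,0,0,0,60]
  ]
}}

```text
t: 7.88
ee_pos: [603.4, 109.3, 211.2]
tool_rot: [0.652, 0.758, -0.002, -0.002]
force: [0.7, 0.3, -0.5]
width: 59.8
finger_force: 0.0
```

Request:
{"fn": "move_arm", "kwargs": {
  "rows": [
    [0.45,-0.28,0,0,0,0,60],
    [0.91,-0.55,0,0,0,0,60],
    [0.91,-0.55,0,0,0,0,60]
  ]
}}

```text
t: 8.25
ee_pos: [536.9, 190.5, 211.7]
tool_rot: [0.652, 0.758, -0.001, -0.001]
force: [0.9, 0.4, -0.9]
width: 59.9
finger_force: 0.0
```

Request:
{"fn": "move_arm", "kwargs": {
  "rows": [
    [0.45,-0.28,0,0,0,0,60],
    [0.91,-0.55,0,0,0,0,60],
    [0.91,-0.55,0,0,0,0,60]
  ]
}}

```text
t: 8.62
ee_pos: [470.2, 272.1, 212.0]
tool_rot: [0.652, 0.758, -0.001, -0.0]
force: [0.1, -0.4, 1.0]
width: 60.2
finger_force: 0.0
```

Request:
{"fn": "move_arm", "kwargs": {
  "rows": [
    [0.3,-0.15,0.2,0,0,-0.03,60],
    [0.6,-0.3,0.4,0,0,-0.06,60],
    [0.9,-0.55,0.6,0,0,-0.089,60],
    [0.91,-0.55,0.7,0,0,-0.089,60],
    [0.91,-0.55,0.7,0,0,-0.089,60],
    [0.91,-0.55,0.7,0,0,-0.089,60]
  ]
}}

```text
t: 9.38
ee_pos: [405.1, 352.4, 143.3]
tool_rot: [0.42, 0.907, 0.0, 0.001]
force: [-0.2, 0.2, 0.8]
width: 60.1
finger_force: 0.0
```

```bash
python3 - <<'E'
from h import *
snap('wrist','pics/w2.png')
s=robot.state();M=R.from_quat(s['tool_rot']).as_matrix();p=np.array(s['ee_pos'])
print(p,s['t'],(M.T@(np.array([402.5,354,p[2]])-p)).round(1), np.degrees(np.arctan2(M[1,0],M[0,0])))
E
```

```text
[404.98675825 352.54070089 143.49257967] 9.425 [ 2.7 -1.  -0. ] 130.30958879535106
```

View pics/w2.png

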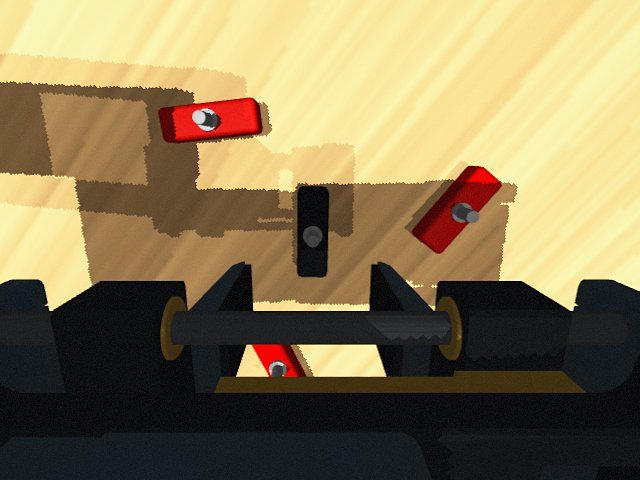

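The black bar is aligned and centred at (312,230). I'll descend and grip.

Request:
{"fn": "move_arm", "kwargs": {
  "rows": [
    [0.03,-0.01,0.4,0,0,0,60],
    [0.03,-0.01,0.7,0,0,0,60],
    [0.03,-0.01,0.9,0,0,0,60],
    [0.03,-0.01,0.9,0,0,0,60]
  ]
}}

```text
t: 9.93
ee_pos: [400.8, 353.8, 52.2]
tool_rot: [0.42, 0.908, -0.001, -0.0]
force: [-0.4, 0.4, -0.1]
width: 60.0
finger_force: 0.0
```

Request:
{"fn": "move_arm", "kwargs": {
  "rows": [
    [0,0,0.25,0,0,0,60],
    [0,0,0.46,0,0,0,60],
    [0,0,0.46,0,0,0,60],
    [0,0,0.46,0,0,0,20],
    [0,0,0.46,0,0,0,15],
    [0,0,0.46,0,0,0,15],
    [0,0,0.46,0,0,0,15],
    [0,0,0.46,0,0,0,15]
  ]
}}

```text
t: 10.92
ee_pos: [401.3, 355.2, 7.5]
tool_rot: [0.419, 0.908, 0.001, 0.0]
force: [0.3, 0.3, 3.9]
width: 25.7
finger_force: 30.0
```

Request:
{"fn": "move_arm", "kwargs": {
  "rows": [
    [0,0,-0.2,0,0,0,15],
    [0,0,-0.55,0,0,0,15],
    [0,0,-0.95,0,0,0,15],
    [0,0,-0.95,0,0,0,15]
  ]
}}

```text
t: 11.42
ee_pos: [402.1, 355.9, 104.5]
tool_rot: [0.419, 0.908, 0.003, 0.001]
force: [0.2, -0.1, -0.6]
width: 25.9
finger_force: 30.0
```

Request:
{"fn": "move_arm", "kwargs": {
  "rows": [
    [0,0,-0.4,0,0,0.02,15],
    [0,0,-0.8,0,0,0.045,15],
    [0,0,-0.95,0,0,0.07,15],
    [0,0,-0.95,0,0,0.089,15],
    [0,0,-0.95,0,0,0.089,15]
  ]
}}

```text
t: 12.05
ee_pos: [400.1, 354.1, 195.5]
tool_rot: [0.653, 0.757, -0.001, -0.0]
force: [-0.3, 0.1, -1.3]
width: 25.5
finger_force: 30.0
```

```bash
python3 - <<'E'
from h import *
s=robot.state();M=R.from_quat(s['tool_rot']).as_matrix();p=np.array(s['ee_pos'])
print(p,s['width'],s['finger_force'],(M.T@(np.array([483.2,-3.4,p[2]])-p)).round(1), np.degrees(np.arctan2(M[1,0],M[0,0])))
E
```

```text
[400.05092698 354.13937339 195.47444428] 25.45370184411601 29.999471604824066 [-365.9   29.5    0.5] 98.47972746175607
```

Request:
{"fn": "move_arm", "kwargs": {
  "rows": [
    [-0.4,0.03,0,0,0,0,15],
    [-0.92,0.07,0,0,0,0,15],
    [-0.92,0.07,0,0,0,0,15]
  ]
}}

```text
t: 12.42
ee_pos: [420.7, 261.9, 195.7]
tool_rot: [0.654, 0.756, -0.002, -0.0]
force: [0.9, 0.7, -0.9]
width: 26.0
finger_force: 30.0
```

Request:
{"fn": "move_arm", "kwargs": {
  "rows": [
    [-0.45,0.04,0,0,0,0,15],
    [-0.92,0.07,0,0,0,0,15],
    [-0.92,0.07,0,0,0,0,15]
  ]
}}

```text
t: 12.8
ee_pos: [441.4, 173.3, 196.1]
tool_rot: [0.654, 0.756, -0.001, -0.0]
force: [0.2, 0.4, 0.1]
width: 25.8
finger_force: 30.0
```

Request:
{"fn": "move_arm", "kwargs": {
  "rows": [
    [-0.45,0.04,0,0,0,0,15],
    [-0.92,0.07,0,0,0,0,15],
    [-0.92,0.07,0,0,0,0,15]
  ]
}}

```text
t: 13.18
ee_pos: [462.2, 84.0, 196.3]
tool_rot: [0.654, 0.756, -0.0, -0.0]
force: [-0.7, 0.2, -0.5]
width: 26.0
finger_force: 30.0
```

Request:
{"fn": "move_arm", "kwargs": {
  "rows": [
    [-0.45,0.04,0,0,0,0,15],
    [-0.9,0.08,0,0,0,0,15],
    [-0.9,0.08,0,0,0,0,15],
    [-0.9,0.08,0,0,0,0,15]
  ]
}}

```text
t: 13.68
ee_pos: [482.7, -1.4, 196.5]
tool_rot: [0.653, 0.757, 0.0, -0.001]
force: [-0.1, -1.0, -0.3]
width: 25.7
finger_force: 30.0
```

```bash
python3 - <<'E'
from h import *
snap('wrist','pics/w3.png');s=robot.state();print(s['ee_pos'],s['width'],s['finger_force'])
snap('side','pics/side3.png')
a=cv2.imread('pics/w3.png');b=cv2.imread('pics/side3.png')[120:360,200:520]
cv2.imwrite('pics/c3.png',np.hstack([cv2.resize(a,(400,300)),cv2.resize(b,(400,300))]))
E
```

```text
[482.68021366  -1.32721251 196.6207941 ] 25.815134022064147 29.99902456998825
```

View pics/c3.png

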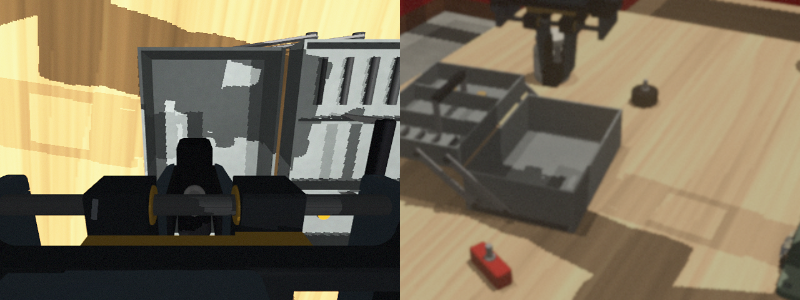

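The knob is held over the empty compartment, with the tray clear to +x. I'll lower it to a TCP height of about 12 mm, slowing at the end.

Request:
{"fn": "move_arm", "kwargs": {
  "rows": [
    [0,0,0.4,0,0,0,15],
    [0,0,0.8,0,0,0,15],
    [0,0,0.95,0,0,0,15],
    [0,0,0.95,0,0,0,15]
  ]
}}

```text
t: 14.28
ee_pos: [481.9, -1.9, 100.9]
tool_rot: [0.653, 0.758, -0.001, -0.001]
force: [0.3, -0.7, -1.7]
width: 25.6
finger_force: 30.0
```

Request:
{"fn": "move_arm", "kwargs": {
  "rows": [
    [0,0,0.3,0,0,0,15],
    [0,0,0.55,0,0,0,15],
    [0,0,0.72,0,0,0,15],
    [0,0,0.8,0,0,0,15],
    [0,0,0.84,0,0,0,15],
    [0,0,0.87,0,0,0,15],
    [0,0,0.89,0,0,0,15],
    [0,0,0.89,0,0,0,15]
  ]
}}

```text
t: 15.28
ee_pos: [483.0, -3.2, 13.1]
tool_rot: [0.653, 0.757, 0.0, 0.0]
force: [-0.5, -0.6, -0.6]
width: 25.4
finger_force: 30.0
```

Lower another 2 mm, then release and lift.

Request:
{"fn": "move_arm", "kwargs": {
  "rows": [
    [0,0,0.01,0,0,0,15],
    [0,0,0.02,0,0,0,15],
    [0,0,0.02,0,0,0,15],
    [0,0,0.02,0,0,0,30],
    [0,0,0.02,0,0,0,45],
    [0,0,0.02,0,0,0,55],
    [0,0,0.02,0,0,0,55],
    [0,0,0.02,0,0,0,55],
    [0,0,0.02,0,0,0,55]
  ]
}}

```text
t: 16.4
ee_pos: [482.9, -3.1, 10.9]
tool_rot: [0.653, 0.757, -0.0, 0.0]
force: [-0.5, 0.2, -0.2]
width: 55.1
finger_force: 0.0
```

Request:
{"fn": "move_arm", "kwargs": {
  "rows": [
    [0,0,-0.2,0,0,0,55],
    [0,0,-0.6,0,0,0,55],
    [0,0,-1,0,0,0,55],
    [0,0,-1,0,0,0,55]
  ]
}}

```text
t: 16.9
ee_pos: [485.2, -3.2, 113.8]
tool_rot: [0.653, 0.757, 0.002, 0.003]
force: [-0.1, -0.8, 0.8]
width: 55.0
finger_force: 0.0
```

Request:
{"fn": "move_arm", "kwargs": {
  "rows": [
    [0,0,-0.5,0,0,0,55],
    [0,0,-1,0,0,0,55],
    [0,0,-1,0,0,0,55]
  ]
}}

```text
t: 17.27
ee_pos: [484.9, -3.2, 213.7]
tool_rot: [0.653, 0.757, 0.002, 0.003]
force: [-0.3, -0.4, -1.0]
width: 54.9
finger_force: 0.0
```

```bash
python3 - <<'E'
from h import *
snap('wrist','pics/w4.png');s=robot.state();M=R.from_quat(s['tool_rot']).as_matrix();p=np.array(s['ee_pos'])
print(p,(M.T@(np.array([674.9,25.2,p[2]])-p)).round(1))
snap('side','pics/side4.png')
a=cv2.imread('pics/w4.png');b=cv2.imread('pics/side4.png')[120:360,200:520]
cv2.imwrite('pics/c4.png',np.hstack([cv2.resize(a,(400,300)),cv2.resize(b,(400,300))]))
E
```

```text
[483.26332322  -3.12736062 211.34352101] [  0.  193.7   0.4]
```

View pics/c4.png

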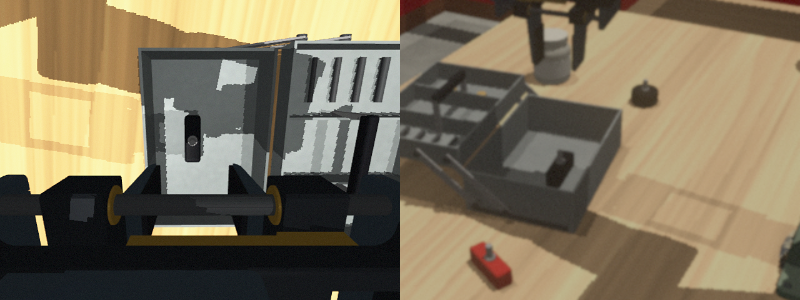

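The knob stands on the compartment floor. Next, back to the handle: 194 mm along tool y, then down 88 mm and grip.

Request:
{"fn": "move_arm", "kwargs": {
  "rows": [
    [0,0.5,0,0,0,0,60],
    [0,0.97,0,0,0,0,60],
    [0,0.97,0,0,0,0,60]
  ]
}}

```text
t: 17.75
ee_pos: [580.0, 11.4, 207.3]
tool_rot: [0.653, 0.757, -0.002, -0.002]
force: [-0.2, -0.5, 0.4]
width: 60.3
finger_force: 0.0
```

Request:
{"fn": "move_arm", "kwargs": {
  "rows": [
    [0,0.5,0,0,0,0,60],
    [0,0.97,0,0,0,0,60],
    [0,0.97,0,0,0,0,60],
    [0,0.97,0,0,0,0,60]
  ]
}}

```text
t: 18.25
ee_pos: [672.9, 25.0, 209.2]
tool_rot: [0.653, 0.757, -0.002, -0.002]
force: [-0.8, 0.0, 1.5]
width: 60.1
finger_force: 0.0
```

Request:
{"fn": "move_arm", "kwargs": {
  "rows": [
    [0,0,0.4,0,0,0,60],
    [0,0,0.7,0,0,0,60],
    [0,0,0.88,0,0,0,60],
    [0,0,0.89,0,0,0,60],
    [0,0,0.89,0,0,0,12],
    [0,0,0.89,0,0,0,5],
    [0,0,0.89,0,0,0,5],
    [0,0,0.89,0,0,0,5],
    [0,0,0.89,0,0,0,5],
    [0,0,0.89,0,0,0,5]
  ]
}}

```text
t: 19.5
ee_pos: [675.4, 25.3, 122.0]
tool_rot: [0.653, 0.757, 0.0, 0.001]
force: [1.8, -0.2, -0.0]
width: 12.0
finger_force: 30.0
```

Gripped. Swing back along the mirrored arc.

Request:
{"fn": "move_arm", "kwargs": {
  "rows": [
    [0,-0.08,-0.09,0,0,0,5],
    [0,-0.17,-0.17,0,0,0,5],
    [0,-0.27,-0.24,0,0,0,5],
    [0,-0.37,-0.3,0,0,0,5],
    [0,-0.48,-0.35,0,0,0,5],
    [0,-0.6,-0.38,0,0,0,5],
    [0,-0.71,-0.41,0,0,0,5],
    [0,-0.83,-0.425,0,0,0,5],
    [0,-0.95,-0.43,0,0,0,5]
  ]
}}

```text
t: 20.62
ee_pos: [579.7, 11.1, 164.8]
tool_rot: [0.653, 0.757, -0.0, -0.0]
force: [0.8, -0.4, -2.4]
width: 12.0
finger_force: 30.0
```

Request:
{"fn": "move_arm", "kwargs": {
  "rows": [
    [0,-0.12,0.01,0,0,0,5],
    [0,-0.24,0.03,0,0,0,5],
    [0,-0.355,0.06,0,0,0,5],
    [0,-0.465,0.11,0,0,0,5],
    [0,-0.57,0.16,0,0,0,5],
    [0,-0.67,0.23,0,0,0,5],
    [0,-0.765,0.3,0,0,0,5],
    [0,-0.85,0.385,0,0,0,5],
    [0,-0.89,0.43,0,0,0,5],
    [0,-0.89,0.43,0,0,0,5]
  ]
}}

```text
t: 21.88
ee_pos: [493.5, -1.6, 122.1]
tool_rot: [0.653, 0.757, 0.001, 0.001]
force: [3.9, -1.3, -5.6]
width: 11.7
finger_force: 30.0
```

Request:
{"fn": "move_arm", "kwargs": {
  "rows": [
    [0,0,0,0,0,0,15],
    [0,0,0,0,0,0,30],
    [0,0,0,0,0,0,50],
    [0,0,0,0,0,0,50],
    [0,0,-0.3,0,0,0,50],
    [0,0,-0.7,0,0,0,50],
    [0,0,-1,0,0,0,50],
    [0,0,-1,0,0,0,50]
  ]
}}

```text
t: 22.88
ee_pos: [494.1, -1.7, 224.1]
tool_rot: [0.653, 0.757, 0.002, 0.002]
force: [0.5, -0.3, -0.2]
width: 50.2
finger_force: 0.0
```

```bash
python3 - <<'E'
from h import *
snap('side','pics/side5.png')
a=cv2.imread('pics/side5.png');cv2.imwrite('pics/c5.png',a)
E
```

```text
(no output)
```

View pics/c5.png

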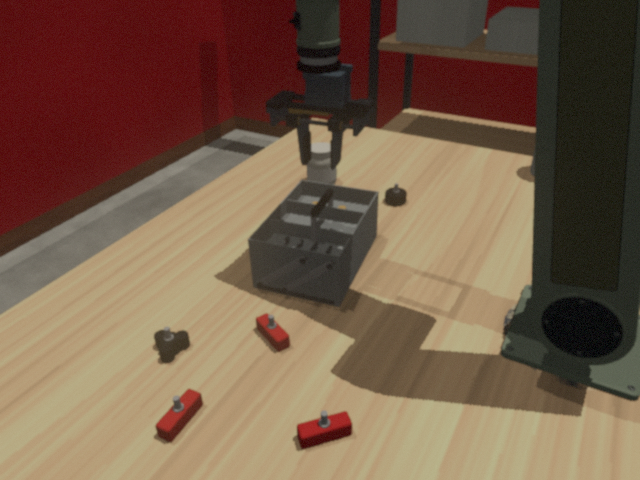

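The tray is closed exactly as at the start, the gripper is clear and the bystanders haven't moved.

```bash
python3 -c "
from bench import robot
print(robot.job_done())"
```

```text
the job is handed in; nothing more can be done
None
```

The bar knob stands in the compartment with the tray closed over it, the round and three-lobed knobs are where they stood, and the job was handed in at about 23 s; no verdict was returned.

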